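Find the box that holds the calibration weight

TASK

One of the three identical black boxes in the row still holds its steel calibration weight; the other two hold only packing. Working from your left to your right, lift each box in turn about 5 cm clear of the bench for a moment to judge how heavy it is. Stand the heavy one upright in the blue tray and leave the two light ones standing where they were; set the boxes down gently and do not tip them.

Things in the scene. Friction and masses are not known exactly. Their poses are not given: they have to be found in the camera images.
- box_a_mid (a point): one of three identical shut boxes in a row: black plastic, 60 x 60 mm, 64 mm tall, white patch on the fixed lid, small metal clasp on the -x side, hinge on the +x side. One, drawn afresh each time, holds a steel weight (0.42 to 0.56 kg in all); the others weigh 0.08 to 0.1 kg. Point: the box's centre, 32 mm above its underside, z up. Grasp from above across the plain sides, along its y (60 mm).
- box_b_mid (a point): one of three identical shut boxes in a row: black plastic, 60 x 60 mm, 64 mm tall, white patch on the fixed lid, small metal clasp on the -x side, hinge on the +x side. One, drawn afresh each time, holds a steel weight (0.42 to 0.56 kg in all); the others weigh 0.08 to 0.1 kg. Point: the box's centre, 32 mm above its underside, z up. Grasp from above across the plain sides, along its y (60 mm).
- box_c_mid (a point): one of three identical shut boxes in a row: black plastic, 60 x 60 mm, 64 mm tall, white patch on the fixed lid, small metal clasp on the -x side, hinge on the +x side. One, drawn afresh each time, holds a steel weight (0.42 to 0.56 kg in all); the others weigh 0.08 to 0.1 kg. Point: the box's centre, 32 mm above its underside, z up. Grasp from above across the plain sides, along its y (60 mm).
- tray_floor (a point): shallow square blue plastic tray, fixed to the bench to the left of the boxes: 140 x 140 mm outside, 134 x 134 mm inside, walls 14 mm high (16 mm with the rolled rim), floor 3 mm thick, a small lug on two sides. This point is the centre of its inner floor, 3 mm above the bench; x and y run along its sides, z up.
There are look-alikes about, which are no part of the job. Leave any green look-alike of the part that bears box_b_mid alone. Leave any orange look-alike of the part that bears box_c_mid alone.

How it is judged:
On the way, in this order (a step that is already met when the one before it is completed fails the run):
1. the left box of the row is lifted at least 3 cm (((height (world z) of box_a_mid above 0.06 m and world y of box_a_mid between 0.09 and 0.26 m) or (height (world z) of box_b_mid above 0.06 m and world y of box_b_mid between 0.09 and 0.26 m) or (height (world z) of box_c_mid above 0.06 m and world y of box_c_mid between 0.09 and 0.26 m))), for 0.2 s.
2. then the middle box is lifted at least 3 cm (((height (world z) of box_a_mid above 0.06 m and world y of box_a_mid between -0.07 and 0.09 m) or (height (world z) of box_b_mid above 0.06 m and world y of box_b_mid between -0.07 and 0.09 m) or (height (world z) of box_c_mid above 0.06 m and world y of box_c_mid between -0.07 and 0.09 m))), for 0.2 s.
3. then the right box is lifted at least 3 cm (((height (world z) of box_a_mid above 0.06 m and world y of box_a_mid below -0.07 m) or (height (world z) of box_b_mid above 0.06 m and world y of box_b_mid below -0.07 m) or (height (world z) of box_c_mid above 0.06 m and world y of box_c_mid below -0.07 m))), for 0.2 s.
At the end, for the whole second after the job is handed in: The heavy box stands upright (within 6 degrees), released and at rest on the floor of the blue tray (centre within 53 mm of the tray's centre); the two light boxes stand upright (within 6 degrees), at rest on the bench within 40 mm of where they stood (((horizontal distance between box_a_mid and tray_floor below 0.053 m and height (world z) of box_a_mid between 0.03 and 0.042 m and distance of each of box_b_mid, box_c_mid from where it was at the start of the episode below 0.04 m and height (world z) of each of box_b_mid, box_c_mid below 0.04 m) or (horizontal distance between box_b_mid and tray_floor below 0.053 m and height (world z) of box_b_mid between 0.03 and 0.042 m and distance of each of box_a_mid, box_c_mid from where it was at the start of the episode below 0.04 m and height (world z) of each of box_a_mid, box_c_mid below 0.04 m) or (horizontal distance between box_c_mid and tray_floor below 0.053 m and height (world z) of box_c_mid between 0.03 and 0.042 m and distance of each of box_a_mid, box_b_mid from where it was at the start of the episode below 0.04 m and height (world z) of each of box_a_mid, box_b_mid below 0.04 m)) and horizontal distance between weight and tray_floor below 0.06 m and angle between each of box_a_mid, box_b_mid, box_c_mid's own z axis and vertical below 0.1 rad and linear speed of each of box_a, box_b, box_c below 0.02 m/s); the robot touches nothing.
It fails at once if a box is tipped by more than 30 degrees (angle between any of box_a_mid, box_b_mid, box_c_mid's own z axis and vertical above 0.52 rad).
It fails at once if a box is dropped (faster than 0.7 m/s close above the bench or tray) ((linear speed of box_a above 0.7 m/s and height (world z) of box_a_mid below 0.06 m) or (linear speed of box_b above 0.7 m/s and height (world z) of box_b_mid below 0.06 m) or (linear speed of box_c above 0.7 m/s and height (world z) of box_c_mid below 0.06 m)).
It also fails if it takes over 54 s, if anything falls off the work surface, if the arm or the gripper's body presses on something with over 40 N, if the wrist force passes 120 N, or if a joint passes its speed limit or range.

ROBOT

A 6-joint arm with a two-finger parallel gripper is mounted at the origin on a cart in front of the work surface, level with it; the furniture and walls round the work are solid. World frame = base frame: x ahead of the robot, y to its left, z up, the work surface at z = 0. Lengths are in m, angles in rad, forces in N, time in s.
With the tool pointing down it reaches from about 0.35 to 0.975 m from the base axis. Payload 4.9 kg.
Tool frame: the origin (TCP) lies midway between the tips of the shut fingers; the grasp point (between the pads) lies 19 mm behind it (manip.pinch_z is the x of the grasp point in the tool frame, in m); x points along the fingers, y is the direction in which the jaws open and shut, and the axes are right-handed (so a half turn about x gives the same grasp; the last joint's range is limited). The gripper opens to 85 mm and grips with 20 to 120 N. Pads are 22 mm wide; open, the fingers measure 114 mm over their backs; the gripper's body (76 mm by 85 mm) begins 54 mm behind the grasp point. The pads swing forward as they close: fully open they stand 13 mm farther back than shut.
Start: joints at [1.047, 0.053, 1.613, -0, 1.476, -0.119], TCP at [0.246, 0.574, 0.231] pointing down, gripper open.
Joint ranges: [-3.01, 3.01], [-1.01, 2.22], [0.06, 2.58], [-1.02, 4.17], [0.09, 2.62], [-3.14, 3.14]. Speed limits (rad/s): [2.57, 2.57, 3.14, 3.14, 3.14, 3.14].

INTERFACE

Orientations are given as a unit quaternion [w, x, y, z].
In Python, from plant import sensors, cams, workorder, manip gives the robot as it stands.
- The arm moves only by the tool drive_tool, never from a script. Its argument "series" is a list of rows, each an object of numbers: "x", "y", "z": the shift along the tool's x, y, z in units of 25 mm (1.0 is 25 mm); "ax", "ay", "az": the turn, a rotation vector about the tool's x, y, z in units of 5 degrees (1.0 is 5 degrees). A call has 1 to 5 rows; each row is the pose to reach, as a shift and turn from the pose commanded when the call began, along the tool's axes at that moment; what a row does not reach only later rows make up. A row lasts 1/12 s, in which the tool goes at most 41.7 mm and 7.16 degrees, less where a joint would pass 70% of its speed; a pose out of reach is approached as far as the arm can. A call with a gripper value outside its range is refused whole. "hand" is the opening, from 0 (shut) to 1 (fully open), set as the call begins (left out, the last holds). The fingers move at their own pace and stop on an object; the grip force is fixed at half the most. Time passes only in rows, so rows that repeat a pose let the fingers close. It gives the time, the measured TCP pose, the force and the opening at its end, in the units of the state.
- sensors.state(): the state, without advancing time (a new reading comes with each control period).
- cams.grab_frame(name): name is "side" or "top"; returns a dict with "img" (480x640x3 uint8, blue, green, red), "camera_matrix" (3x3 intrinsics, pixels), "k1" (the pictures are not rectified: a ray, as slopes to the right and down, at radius r is drawn at 1 + k1 r^2 times it, then the intrinsics apply), "cam_to_world" (4x4, takes a point from camera to world coordinates). Camera axes: x right, y down, z forward; pixel columns grow to the right and rows downward; lengths in m; the calibration is good to about 2 mm. A picture is of the moment at which its call begins. There is no depth.
- workorder.job_done(): hands the job in, once; it reports no verdict.
The state is a dict: "time": time; "joint_pos": joint angles; "joint_vel": joint speeds; "joint_efforts": joint torques, N m; "tool_pos": TCP position; "tool_rot": TCP orientation; "contact_force": force on the tool from outside, world axes, zero at the start; "ft_torque": the same for the moment, N m; "gripper_width": opening from 0.0 (shut) to 1.0 (fully open).
Only numpy, scipy, OpenCV 4.12 (cv2) and the standard library are available. Lean on these libraries where they do the work, as an engineer would, in place of code of your own. Each camera call takes 0.05 s, during which the arm holds its last target.

## Working session

There is one attempt and no reset: what is moved stays moved. The work goes in short steps, Python scripts to look and compute and a tool call to move; the robot and the scene stay as the last step left them, time stands still between calls to the robot, and variables do not carry over. Pictures are saved under pics/ and viewed, and the job is handed in when it is done.

Besides the shell and the picture viewer there is one more tool, called after "Request:" as name(argument=value, ...), one argument or row to a line, values as JSON. drive_tool: Moves the arm, as the interface text tells. Its arguments: {"type":"object","properties":{"series":{"type":"array","items":{"type":"object","properties":{"x":{"type":"number"},"y":{"type":"number"},"z":{"type":"number"},"ax":{"type":"number"},"ay":{"type":"number"},"az":{"type":"number"}}}},"hand":{"type":"number"}},"required":["series"]}

```bash
mkdir -p pics; ls; python3 - <<'E'
from plant import sensors,cams,manip
import cv2,numpy as np
np.set_printoptions(precision=4,suppress=True)
s=sensors.state();print(s);print(manip.pinch_z)
for n in("side","top"):
    f=cams.grab_frame(n);cv2.imwrite(f"pics/{n}0.png",f["img"]);print(n,f["camera_matrix"],f["k1"],f["cam_to_world"])
E
```

```text
pics
{'time': 0.0, 'joint_pos': array([ 1.047 ,  0.0533,  1.6143, -0.    ,  1.476 , -0.119 ]), 'joint_vel': array([-0.0001, -0.0007,  0.0022, -0.0019, -0.0006, -0.0005]), 'joint_efforts': array([  0.0007, -39.3694, -37.0168,  -0.0001,   0.0072,  -0.    ]), 'tool_pos': array([0.2458, 0.5739, 0.2301]), 'tool_rot': array([ 0.6924,  0.1415,  0.6929, -0.1428]), 'contact_force': array([-0.5093,  0.0298, -0.616 ]), 'ft_torque': array([-0.0065, -0.0511, -0.0533]), 'gripper_width': 1.000114066840207}
-0.0187
side [[461.1312   0.     315.8788]
 [  0.     461.1312 246.6384]
 [  0.       0.       1.    ]] -0.01423453299905329 [[ 0.9316 -0.2294  0.2819  0.2194]
 [-0.3634 -0.6026  0.7105 -0.5759]
 [ 0.0069 -0.7643 -0.6448  0.6729]
 [ 0.      0.      0.      1.    ]]
top [[485.045    0.     325.1935]
 [  0.     485.045  242.3131]
 [  0.       0.       1.    ]] -0.0393764755683356 [[ 0.0946 -0.9694  0.2267  0.28  ]
 [-0.9955 -0.0937  0.0146  0.1005]
 [ 0.007  -0.227  -0.9739  0.931 ]
 [ 0.      0.      0.      1.    ]]
```

View pics/side0.png

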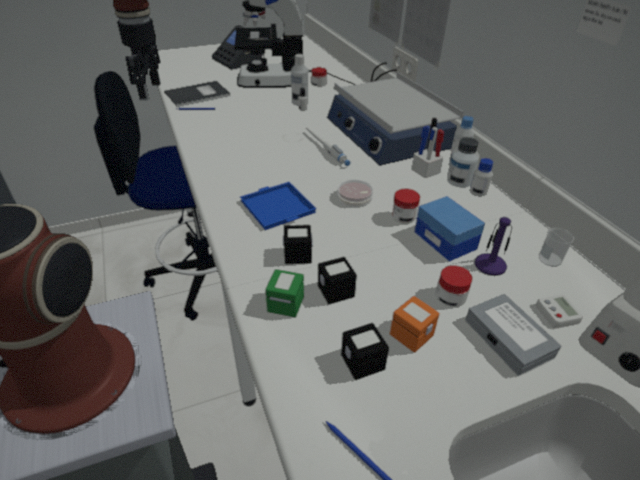

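View pics/top0.png

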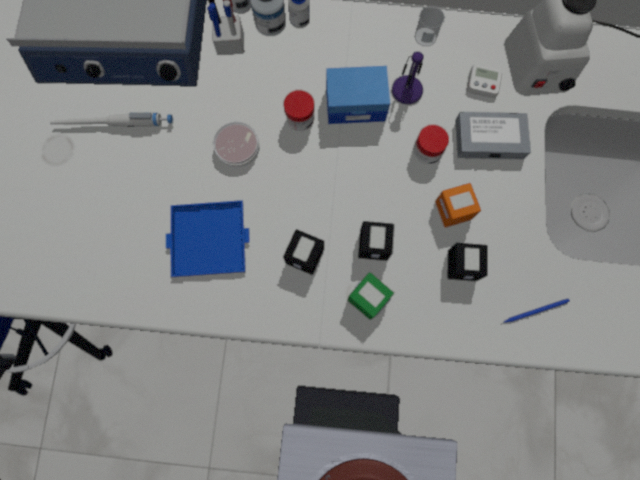

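Tray is at top px (208,240) and side px (278,204). The black boxes are at top (304,252), (376,241), (467,262) and side (298,244), (337,280), (365,350). A green box stands close to the middle black one and an orange one near the right. Next I'll zoom and measure.

```bash
cat > h.py <<'E'
import cv2,numpy as np
from plant import cams,sensors
np.set_printoptions(precision=4,suppress=True)
def proj(f,P):
    T=np.linalg.inv(f["cam_to_world"]);p=np.atleast_2d(P)@T[:3,:3].T+T[:3,3]
    s=p[:,:2]/p[:,2:];r2=(s**2).sum(1,keepdims=True);s=s*(1+f["k1"]*r2)
    K=f["camera_matrix"];return s*[K[0,0],K[1,1]]+[K[0,2],K[1,2]]
def ray(f,uv):
    K=f["camera_matrix"];d=(np.array(uv,float)-[K[0,2],K[1,2]])/[K[0,0],K[1,1]]
    s=d.copy()
    for _ in range(10): s=d/(1+f["k1"]*(s@s))
    v=f["cam_to_world"][:3,:3]@np.r_[s,1];return f["cam_to_world"][:3,3],v/np.linalg.norm(v)
def tri(fs,uvs):
    A=np.zeros((3,3));b=np.zeros(3)
    for f,u in zip(fs,uvs):
        o,d=ray(f,u);M=np.eye(3)-np.outer(d,d);A+=M;b+=M@o
    X=np.linalg.solve(A,b);return X,[np.linalg.norm(proj(f,X)[0]-u) for f,u in zip(fs,uvs)]
def atz(f,uv,z):
    o,d=ray(f,uv);return o+d*(z-o[2])/d[2]
def box(x,y,yaw,z0=0,h=.064,w=.06):
    c,s=np.cos(yaw),np.sin(yaw);a=w/2
    return np.array([[x+c*i-s*j,y+s*i+c*j,z] for z in(z0,z0+h) for i,j in((-a,-a),(a,-a),(a,a),(-a,a))])
E
cat > fit.py <<'E'
from h import *
from scipy.optimize import minimize
F={n:cams.grab_frame(n) for n in("side","top")}
S={"side":[(298,244),(337,280),(365,350)],"top":[(304,252),(376,241),(467,262)]}
mk={}
for n,f in F.items():
    im=f["img"].astype(int);mx=im.max(2);mn=im.min(2)
    dark=((mx<75)).astype(np.uint8);mk[n]=[]
    for u,v in S[n]:
        m=np.zeros_like(dark);m[v-30:v+31,u-30:u+31]=dark[v-30:v+31,u-30:u+31]
        k,l,st,c=cv2.connectedComponentsWithStats(m);b=1+np.argmax(st[1:,4]);
        cn,_=cv2.findContours((l==b).astype(np.uint8),0,2);h=cv2.convexHull(cn[0] if len(cn)==1 else np.vstack(cn))
        g=np.zeros(m.shape,np.uint8);cv2.fillConvex=cv2.fillConvexPoly(g,h,255);mk[n].append(g)
def white(n,i):
    g=mk[n][i]; im=F[n]["img"].min(2); w=((im>125)&(cv2.erode(g,np.ones((3,3)))>0)).astype(np.uint8)
    k,l,st,c=cv2.connectedComponentsWithStats(w);b=1+np.argmax(st[1:,4]);return c[b],st[b,4]
vis={n:F[n]["img"].copy() for n in F}
res=[]
for i in range(3):
    wt={n:white(n,i) for n in F}
    X,e=tri([F["side"],F["top"]],[wt["side"][0],wt["top"][0]])
    print(i,"patch",X,e,[wt[n][1] for n in wt])
    def cost(p):
        c=0
        for n in F:
            h=cv2.convexHull(proj(F[n],box(*p[:3])).astype(np.float32))
            g=np.zeros((480,640),np.uint8);cv2.fillConvexPoly(g,np.round(h*16).astype(np.int32),255,cv2.LINE_AA,4)
            c+=np.abs(g.astype(float)-mk[n][i]).sum()/255/ (mk[n][i]>0).sum()
        return c
    best=min((minimize(cost,[X[0],X[1],y0],method="Nelder-Mead",options=dict(initial_simplex=[[X[0],X[1],y0],[X[0]+.01,X[1],y0],[X[0],X[1]+.01,y0],[X[0],X[1],y0+.2]])) for y0 in(-.5,-.25,0,.25,.5)),key=lambda r:r.fun)
    print("  fit",best.x,np.degrees(best.x[2]),best.fun);res.append(best.x)
    for n in F:
        q=np.round(proj(F[n],box(*best.x))*16).astype(int)
        for a,b in [(4,5),(5,6),(6,7),(7,4),(0,1),(1,2),(2,3),(3,0)]: cv2.line(vis[n],q[a].tolist(),q[b].tolist(),(0,0,255),1,cv2.LINE_AA,4)
np.save("boxes.npy",res)
a=cv2.resize(vis["top"][190:320,150:510],None,fx=2.2,fy=2.2,interpolation=2)
b=cv2.resize(vis["side"][170:390,220:460],None,fx=1.25*1.2,fy=1.25*1.2,interpolation=2)
out=np.zeros((600,800,3),np.uint8);out[:min(286,a.shape[0]),:a.shape[1]]=a[:286];out[286:,:360]=cv2.resize(b,(343,314))[:, :343] if 0 else cv2.resize(b,(360,314))
cv2.imwrite("pics/fit0.png",out)
E
python3 fit.py
```

```text
0 patch [0.4653 0.1522 0.0653] [np.float64(0.4327297923027946), np.float64(0.5026054637572555)] [np.int32(137), np.int32(278)]
  fit [ 0.4648  0.1517 -0.3051] -17.47926457079017 0.28512025927627904
1 patch [0.5001 0.0193 0.0654] [np.float64(0.4453257436924091), np.float64(0.46943833309739047)] [np.int32(181), np.int32(275)]
  fit [ 0.5     0.0204 -0.1195] -6.84807318465074 0.25562267110254727
2 patch [ 0.4758 -0.1556  0.0653] [np.float64(0.46966948017624865), np.float64(0.4252995182598301)] [np.int32(293), np.int32(288)]
  fit [ 0.4763 -0.1537 -0.0294] -1.6871159701694656 0.25263452763749905
```

View pics/fit0.png

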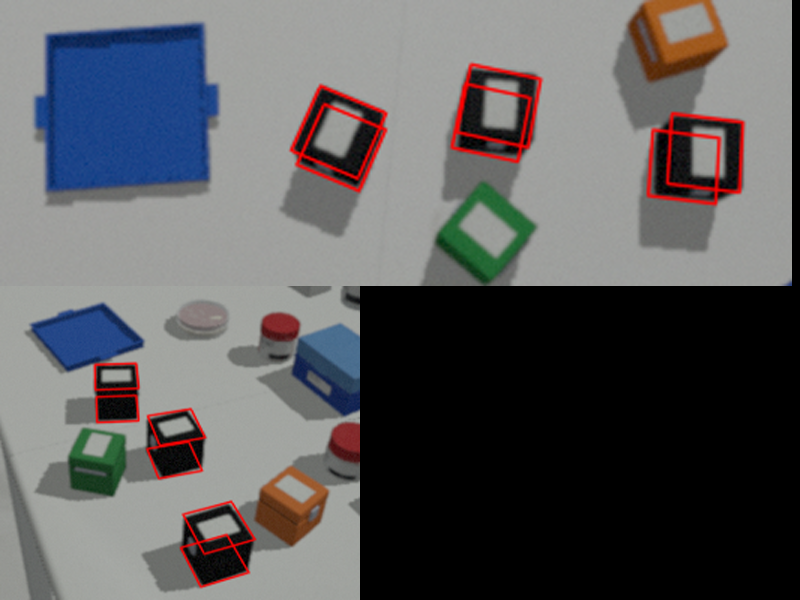

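```bash
cat > z.py <<'E'
from h import *
B=np.load("boxes.npy")
f=cams.grab_frame("top");im=f["img"]
out=[]
yaws=[]
for (x,y,t) in B:
    # rectify lid plane z=.064 : 100x100mm, 2.6 px/mm
    N=260;g=np.linspace(.05,-.05,N)
    X,Y=np.meshgrid(x+g,y+g,indexing="ij")
    uv=proj(f,np.c_[X.ravel(),Y.ravel(),np.full(N*N,.064)]).astype(np.float32).reshape(N,N,2)
    r=cv2.remap(im,uv,None,cv2.INTER_CUBIC)
    w=(r.min(2)>105).astype(np.uint8);k,l,st,c=cv2.connectedComponentsWithStats(w);b=l[130,130]
    cn=max(cv2.findContours((l==b).astype(np.uint8),0,1)[0],key=len);rr=cv2.minAreaRect(cn);print(b,rr[0],np.array(rr[1])/2.6,rr[2], "centre",x+.05-rr[0][1]*.1/N, y+.05-rr[0][0]*.1/N)
    cv2.polylines(r,[np.int32(cv2.boxPoints(rr))],True,(0,255,0),1);out.append(r)
cv2.imwrite("pics/rect0.png",np.hstack(out))
E
python3 z.py
```

```text
2 (128.45655822753906, 124.54940795898438) [26.9035 40.9668] 18.121862411499023 centre 0.46684672375441255 0.15226587906951178
2 (132.5, 126.5) [40.3846 26.5385] 90.0 centre 0.5013642671997494 0.019482496395702292
15 (136.25433349609375, 127.16435241699219) [40.5426 26.681 ] 88.49256896972656 centre 0.47735134296623244 -0.15612958199241564
```

View pics/rect0.png

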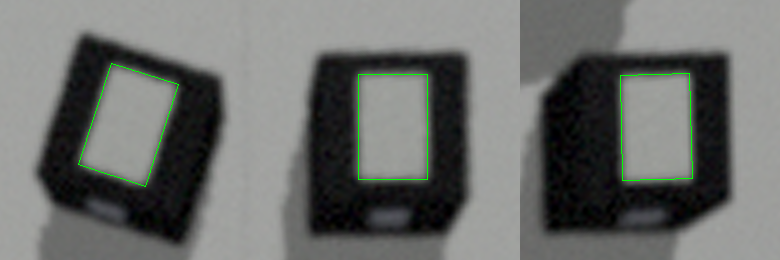

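```bash
cat > tray.py <<'E'
from h import *
from scipy.spatial.transform import Rotation as R
fs={n:cams.grab_frame(n) for n in("side","top")}
seed={"side":(278,204),"top":(208,240)}
# rim quad: two views, hull of blue mask with the lugs opened away
quad={}
for n,f in fs.items():
    hsv=cv2.cvtColor(f["img"],cv2.COLOR_BGR2HSV);m=cv2.inRange(hsv,(100,150,40),(130,255,255))
    k,l,st,c=cv2.connectedComponentsWithStats(m);b=l[seed[n][1],seed[n][0]];mm=(l==b).astype(np.uint8)
    mm=cv2.morphologyEx(mm,cv2.MORPH_OPEN,np.ones((25,25) if n=="top" else (13,13)))
    h=cv2.convexHull(max(cv2.findContours(mm,0,2)[0],key=len));q=cv2.approxPolyN(h,4).reshape(-1,2).astype(float);quad[n]=q;print(n,st[b],q.tolist())
for z in(0,.016):
    P=np.array([atz(fs["top"],q,z) for q in quad["top"]]);print("top z",z,P[:,:2].tolist(),P.mean(0),np.linalg.norm(P-np.roll(P,1,0),axis=1))
    P=np.array([atz(fs["side"],q,z) for q in quad["side"]]);print("side z",z,P.mean(0),np.linalg.norm(P-np.roll(P,1,0),axis=1))
s=sensors.state();w=s["tool_rot"];r=R.from_quat(np.r_[w[1:],w[0]]);print(r.as_matrix())
a=cv2.resize(fs["top"]["img"][190:290,155:260],None,fx=3.8,fy=4,interpolation=2);b=cv2.resize(fs["side"]["img"][175:240,230:325],None,fx=4,fy=6,interpolation=2)
o=np.zeros((400,800,3),np.uint8);o[:,:399]=a[:,:399];o[:390,410:790]=b[:390,:380];cv2.imwrite("pics/tray0.png",o)
E
python3 tray.py
```

```text
side [ 242  183   73   46 1994] [[316.0, 210.0], [265.0, 230.0], [240.0, 198.0], [285.0, 179.0]]
top [ 167  201   82   75 5156] [[243.0, 271.0], [172.0, 276.0], [172.0, 206.0], [243.0, 200.0]]
top z 0 [[0.42435073350471947, 0.2680940067770545], [0.4011852903527399, 0.4043817042686035], [0.5417124541939136, 0.4280029235356736], [0.5678573369190374, 0.28734962466429537]] [0.4838 0.347  0.    ] [0.1448 0.1382 0.1425 0.1431]
side z 0 [0.4822 0.3606 0.    ] [0.1676 0.1457 0.1533 0.1453]
top z 0.016 [[0.42187071166784446, 0.265212839688865], [0.39910339615866774, 0.3991582595304959], [0.5372154217215535, 0.422373518061774], [0.5629109713403595, 0.2841375252598163]] [0.4803 0.3427 0.016 ] [0.1423 0.1359 0.14   0.1406]
side z 0.016 [0.4759 0.3383 0.016 ] [0.1636 0.1423 0.1497 0.1419]
[[-0.0002  0.3938  0.9192]
 [-0.0004  0.9192 -0.3938]
 [-1.     -0.0004 -0.0001]]
```

View pics/tray0.png

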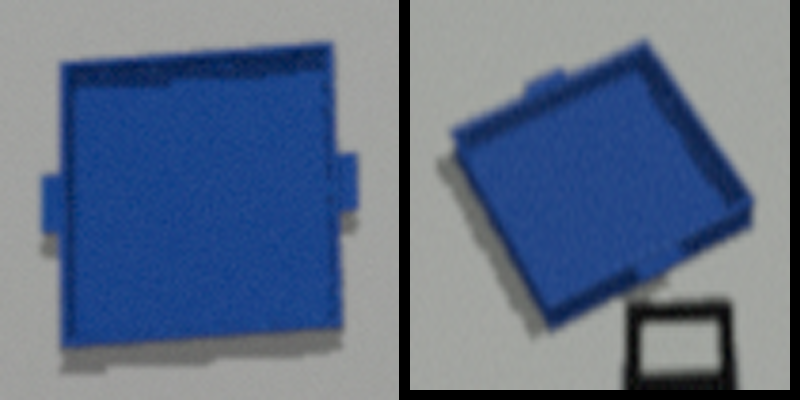

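```bash
python3 - <<'E'
from h import *
fs=[cams.grab_frame("side"),cams.grab_frame("top")]
P=[]
for a,b in [((241.3,197),(171.6,276.8)),((288.8,182),(171.3,205.8)),((315.5,209.2),(242.4,200.8)),((265,227.5),(244.5,272))]:
    X,e=tri(fs,[a,b]);P.append(X);print(X,e)
print(np.mean(P,0))
# stray: green, orange lids approx at z .064
for n,u in(("green",(374,291)),("orange",(460,199))):print(n,atz(fs[1],u,.064))
E
```

```text
[0.3998 0.4004 0.0133] [np.float64(0.7700247318814286), np.float64(1.0204799741340431)]
[0.5378 0.4248 0.0133] [np.float64(0.17919895514589382), np.float64(0.2405561968665296)]
[0.561  0.2861 0.0118] [np.float64(0.5870874279843269), np.float64(0.728169207959274)]
[0.4224 0.2633 0.0087] [np.float64(0.4403920522753443), np.float64(0.5364347260834129)]
[0.4802 0.3436 0.0118]
green [0.4009 0.0177 0.064 ]
orange [ 0.5897 -0.1315  0.064 ]
```

```bash
cat > go.py <<'E'
import sys
from h import *
from scipy.spatial.transform import Rotation as R
# usage: go.py x y z yawdeg
x,y,z,yw=map(float,sys.argv[1:5]);s=sensors.state();q=s["tool_rot"];M=R.from_quat(np.r_[q[1:],q[0]])
t=np.radians(yw);ty=np.array([-np.sin(t),np.cos(t),0]);tx=np.array([0,0,-1.]);G=R.from_matrix(np.c_[tx,ty,np.cross(tx,ty)])
d=np.array([x,y,z])-s["tool_pos"]
print("xyz units",M.inv().apply(d)/.025,"rot units",np.degrees((M.inv()*G).as_rotvec())/5,"dist",np.linalg.norm(d))
print(s["time"],s["tool_pos"],"F",s["contact_force"],"w",s["gripper_width"],"q",s["joint_pos"])
E
python3 go.py .466 .152 .13 -18.1
```

```text
xyz units [  4.0504 -12.0687  14.7393] rot units [-1.0181 -0.0003  0.0011] dist 0.48689388997800886
0.45 [0.2461 0.5745 0.2312] F [ 0.4963 -0.1948 -0.4938] w 1.0037955650046075 q [ 1.047   0.0527  1.613   0.      1.476  -0.119 ]
```

Request:
drive_tool(
  series=[
    {"x": 2,"y": -6,"z": 7.4,"ax": -0.5},
    {"x": 2,"y": -6,"z": 7.4,"ax": -0.5},
    {"x": 2,"y": -6,"z": 7.4,"ax": -0.5},
    {"x": 2,"y": -6,"z": 7.4,"ax": -0.5},
    {"x": 2,"y": -6,"z": 7.4,"ax": -0.5},
  ],
)

```text
schema error: expected keys x, y, z, ax, ay, az
```

```bash
python3 go.py .466 .152 .11 -18.1
```

```text
xyz units [  4.8504 -12.0686  14.7393] rot units [-1.0181 -0.0003  0.0011] dist 0.4914419828322234
0.45 [0.2461 0.5745 0.2312] F [ 0.4963 -0.1948 -0.4938] w 1.0037955650046075 q [ 1.047   0.0527  1.613   0.      1.476  -0.119 ]
```

Request:
drive_tool(
  series=[
    {"x": 2.5,"y": -6,"z": 7.4,"ax": -0.5,"ay": 0,"az": 0},
    {"x": 2.5,"y": -6,"z": 7.4,"ax": -0.5,"ay": 0,"az": 0},
    {"x": 2.5,"y": -6,"z": 7.4,"ax": -0.5,"ay": 0,"az": 0},
    {"x": 2.5,"y": -6,"z": 7.4,"ax": -0.5,"ay": 0,"az": 0},
    {"x": 2.5,"y": -6,"z": 7.4,"ax": -0.5,"ay": 0,"az": 0},
  ],
)

```text
time: 0.87
tool_pos: [0.3405, 0.3946, 0.1781]
tool_rot: [0.696, 0.127, 0.695, -0.127]
contact_force: [0.4, 0.2, 0.3]
gripper_width: 1.003
```

```bash
python3 go.py .466 .152 .11 -18.1
```

```text
xyz units [ 2.7248 -7.3127  8.1196] rot units [-0.5096  0.005  -0.0058] dist 0.28154532576928853
0.8667 [0.3405 0.3946 0.1781] F [0.4476 0.1692 0.3069] w 1.0027973619913757 q [ 0.7162 -0.1599  1.9072 -0.0001  1.3936 -0.4942]
```

Request:
drive_tool(
  series=[
    {"x": 2,"y": -7.3,"z": 8.1,"ax": -0.5,"ay": 0,"az": 0},
    {"x": 2,"y": -7.3,"z": 8.1,"ax": -0.5,"ay": 0,"az": 0},
    {"x": 2,"y": -7.3,"z": 8.1,"ax": -0.5,"ay": 0,"az": 0},
    {"x": 2,"y": -7.3,"z": 8.1,"ax": -0.5,"ay": 0,"az": 0},
    {"x": 2,"y": -7.3,"z": 8.1,"ax": -0.5,"ay": 0,"az": 0},
  ],
)

```text
time: 1.28
tool_pos: [0.4346, 0.2123, 0.1409]
tool_rot: [0.699, 0.112, 0.698, -0.112]
contact_force: [0.5, 0.2, -0.0]
gripper_width: 0.999
```

```bash
python3 go.py .466 .152 .11 -18.1
```

```text
xyz units [ 1.238  -1.8988  1.9445] rot units [-0.0162  0.0114 -0.0083] dist 0.07466177114939695
1.2833 [0.4346 0.2123 0.1409] F [ 0.5048  0.1668 -0.0395] w 0.999355173140529 q [ 0.3003 -0.2221  2.0251  0.      1.3373 -0.9532]
```

Request:
drive_tool(
  series=[
    {"x": 0.6,"y": -0.95,"z": 0.97,"ax": 0,"ay": 0,"az": 0},
    {"x": 1.2,"y": -1.9,"z": 1.94,"ax": 0,"ay": 0,"az": 0},
    {"x": 1.2,"y": -1.9,"z": 1.94,"ax": 0,"ay": 0,"az": 0},
    {"x": 1.2,"y": -1.9,"z": 1.94,"ax": 0,"ay": 0,"az": 0},
  ],
)

```text
time: 1.62
tool_pos: [0.4651, 0.1523, 0.1099]
tool_rot: [0.697, 0.113, 0.699, -0.113]
contact_force: [0.4, 0.2, -0.1]
gripper_width: 1.0
```

```bash
python3 go.py .466 .152 .022 -18.1; python3 - <<'E'
from h import *
o=[cams.grab_frame(n)["img"] for n in("top","side")]
cv2.imwrite("pics/p1.png",np.hstack([cv2.resize(o[0][170:320,200:400],(400,300)),cv2.resize(o[1][150:330,200:440],(400,300))]))
E
```

```text
xyz units [3.5161 0.003  0.0454] rot units [-0.0595 -0.0221  0.0083] dist 0.08790866570174924
1.6167 [0.4651 0.1523 0.1099] F [ 0.4095  0.2095 -0.0818] w 1.0003515549076085 q [ 0.1641 -0.1683  2.0342  0.0003  1.2777 -1.0857]
```

View pics/p1.png

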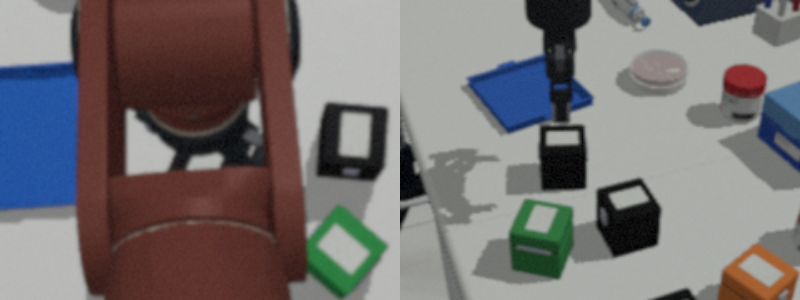

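The arm hides the box in the top view. The side view shows the gripper centred above the left box at about (562,120) in the crop, aligned as planned, so I'm descending.

Request:
drive_tool(
  series=[
    {"x": 1.2,"y": 0,"z": 0.04,"ax": 0,"ay": 0,"az": 0},
    {"x": 2.4,"y": 0,"z": 0.04,"ax": 0,"ay": 0,"az": 0},
    {"x": 3.1,"y": 0,"z": 0.04,"ax": 0,"ay": 0,"az": 0},
    {"x": 3.5,"y": 0,"z": 0.04,"ax": 0,"ay": 0,"az": 0},
    {"x": 3.5,"y": 0,"z": 0.04,"ax": 0,"ay": 0,"az": 0},
  ],
)

```text
time: 2.13
tool_pos: [0.4642, 0.1543, 0.0215]
tool_rot: [0.697, 0.111, 0.7, -0.111]
contact_force: [0.7, -0.5, -0.2]
gripper_width: 0.998
```

Request:
drive_tool(
  series=[
    {"x": 0,"y": 0,"z": 0,"ax": 0,"ay": 0,"az": 0},
    {"x": 0,"y": 0,"z": 0,"ax": 0,"ay": 0,"az": 0},
    {"x": 0,"y": 0,"z": 0,"ax": 0,"ay": 0,"az": 0},
    {"x": 0,"y": 0,"z": 0,"ax": 0,"ay": 0,"az": 0},
    {"x": 0,"y": 0,"z": 0,"ax": 0,"ay": 0,"az": 0},
  ],
  hand=0,
)

```text
time: 2.55
tool_pos: [0.468, 0.1539, 0.0256]
tool_rot: [0.7, 0.112, 0.697, -0.111]
contact_force: [-0.4, 0.6, 5.8]
gripper_width: 0.698
```

```bash
python3 go.py .466 .152 .074 -18.1
```

```text
xyz units [-1.9352 -0.0931 -0.0442] rot units [-0.0151  0.0395 -0.0219] dist 0.0484487595221439
2.55 [0.468  0.1539 0.0256] F [-0.4183  0.6041  5.7601] w 0.6981777204867463 q [ 0.1665 -0.0384  2.0741  0.0001  1.102  -1.0871]
```

Request:
drive_tool(
  series=[
    {"x": 0,"y": 0,"z": 0,"ax": 0,"ay": 0,"az": 0},
    {"x": 0,"y": 0,"z": 0,"ax": 0,"ay": 0,"az": 0},
    {"x": 0,"y": 0,"z": 0,"ax": 0,"ay": 0,"az": 0},
  ],
)

```text
time: 2.8
tool_pos: [0.4679, 0.1539, 0.0256]
tool_rot: [0.699, 0.112, 0.697, -0.111]
contact_force: [-0.8, 0.9, 6.4]
gripper_width: 0.695
```

Request:
drive_tool(
  series=[
    {"x": -0.4,"y": 0,"z": 0,"ax": 0,"ay": 0,"az": 0},
    {"x": -0.9,"y": 0,"z": 0,"ax": 0,"ay": 0,"az": 0},
    {"x": -1.4,"y": 0,"z": 0,"ax": 0,"ay": 0,"az": 0},
    {"x": -1.8,"y": 0,"z": 0,"ax": 0,"ay": 0,"az": 0},
    {"x": -2,"y": 0,"z": 0,"ax": 0,"ay": 0,"az": 0},
  ],
)

```text
time: 3.22
tool_pos: [0.4664, 0.1535, 0.0745]
tool_rot: [0.699, 0.112, 0.698, -0.112]
contact_force: [0.8, -0.1, -4.4]
gripper_width: 0.692
```

Request:
drive_tool(
  series=[
    {"x": 0,"y": 0,"z": 0,"ax": 0,"ay": 0,"az": 0},
    {"x": 0,"y": 0,"z": 0,"ax": 0,"ay": 0,"az": 0},
    {"x": 0,"y": 0,"z": 0,"ax": 0,"ay": 0,"az": 0},
    {"x": 0,"y": 0,"z": 0,"ax": 0,"ay": 0,"az": 0},
  ],
)

```text
time: 3.55
tool_pos: [0.4653, 0.1533, 0.0723]
tool_rot: [0.698, 0.112, 0.699, -0.112]
contact_force: [0.4, 0.5, -4.9]
gripper_width: 0.692
```

```bash
python3 go.py .466 .152 .022 -18.1;python3 - <<'E'
from h import *
s=sensors.state();print(s["contact_force"],s["ft_torque"])
o=[cams.grab_frame(n)["img"] for n in("top","side")]
print(sensors.state()["contact_force"])
cv2.imwrite("pics/p2.png",np.hstack([cv2.resize(o[0][170:320,200:400],(400,300)),cv2.resize(o[1][150:330,200:440],(400,300))]))
E
```

```text
xyz units [ 2.0107 -0.0399  0.0461] rot units [-0.0193 -0.0205  0.0106] dist 0.050291647191351166
3.55 [0.4653 0.1533 0.0723] F [ 0.436   0.5172 -4.9031] w 0.6920804596168264 q [ 0.1663 -0.1156  2.0564  0.      1.2028 -1.087 ]
[ 0.436   0.5172 -4.9031] [-0.0282  0.0324  0.0389]
[ 0.6304  0.6227 -4.4161]
```

View pics/p2.png

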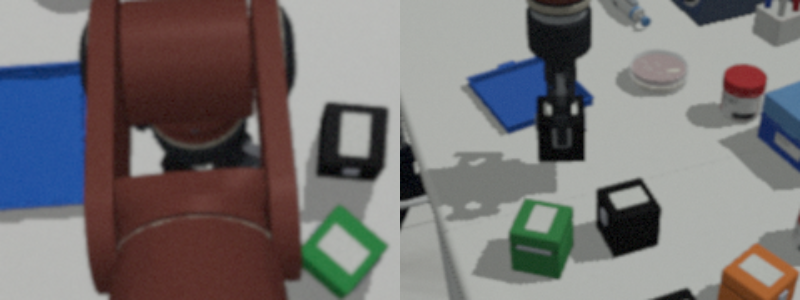

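```bash
python3 go.py .480 .343 .078 9.8
```

```text
xyz units [-0.2207  7.386  -1.8211] rot units [-5.599  -0.017   0.0038] dist 0.1902610690304565
3.65 [0.4656 0.1534 0.0725] F [ 0.6304  0.6227 -4.4161] w 0.6938516427571614 q [ 0.1662 -0.1157  2.056   0.      1.2028 -1.087 ]
```

The reading of about -4.6 N (roughly 0.47 kg, against an expected 0.9 N for a light box) says the left box is the heavy one, so I'm carrying it straight to the tray.

Request:
drive_tool(
  series=[
    {"x": -0.1,"y": 0.5,"z": -0.1,"ax": -0.4,"ay": 0,"az": 0},
    {"x": -0.2,"y": 1.4,"z": -0.35,"ax": -1.0,"ay": 0,"az": 0},
    {"x": -0.2,"y": 2.4,"z": -0.6,"ax": -1.8,"ay": 0,"az": 0},
    {"x": -0.2,"y": 3.4,"z": -0.85,"ax": -2.6,"ay": 0,"az": 0},
    {"x": -0.2,"y": 4.4,"z": -1.1,"ax": -3.4,"ay": 0,"az": 0},
  ],
)

```text
time: 4.07
tool_pos: [0.4743, 0.2684, 0.0784]
tool_rot: [0.707, 0.006, 0.707, -0.006]
contact_force: [-0.4, -0.2, -5.8]
gripper_width: 0.7
```

```bash
python3 go.py .480 .343 .078 9.8
```

```text
xyz units [0.0154 2.9871 0.1774] rot units [-2.1483  0.0006 -0.0048] dist 0.07481003927286053
4.0667 [0.4743 0.2684 0.0784] F [-0.4078 -0.1524 -5.8435] w 0.6995899362718481 q [ 0.3782  0.0094  1.9254  0.0004  1.2067 -1.1763]
```

Request:
drive_tool(
  series=[
    {"x": 0,"y": 1.0,"z": 0.05,"ax": -0.8,"ay": 0,"az": 0},
    {"x": 0,"y": 1.9,"z": 0.1,"ax": -1.5,"ay": 0,"az": 0},
    {"x": 0,"y": 2.6,"z": 0.15,"ax": -2.1,"ay": 0,"az": 0},
    {"x": 0,"y": 2.97,"z": 0.18,"ax": -2.15,"ay": 0,"az": 0},
    {"x": 0,"y": 2.97,"z": 0.18,"ax": -2.15,"ay": 0,"az": 0},
  ],
)

```text
time: 4.48
tool_pos: [0.4803, 0.3428, 0.0783]
tool_rot: [0.705, -0.059, 0.705, 0.06]
contact_force: [-0.3, -1.2, -5.5]
gripper_width: 0.696
```

```bash
python3 go.py .480 .343 .033 9.8; python3 - <<'E'
from h import *
o=[cams.grab_frame(n)["img"] for n in("top","side")]
cv2.imwrite("pics/p3.png",np.hstack([cv2.resize(o[0][170:320,130:330],(400,300)),cv2.resize(o[1][120:300,180:420],(400,300))]))
E
```

```text
xyz units [ 1.8113  0.0108 -0.0109] rot units [-0.0287  0.0019 -0.007 ] dist 0.04528408563754339
4.4833 [0.4803 0.3428 0.0783] F [-0.2822 -1.2185 -5.4757] w 0.696367794409783 q [ 0.4935  0.1126  1.8173  0.0006  1.2114 -1.2461]
```

View pics/p3.png

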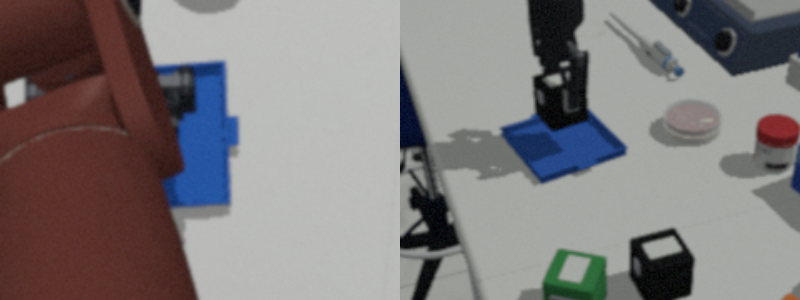

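The side view shows the box held upright over the tray (crop (562,100)) and aligned with it. I'm lowering it gently.

Request:
drive_tool(
  series=[
    {"x": 0.5,"y": 0,"z": 0,"ax": 0,"ay": 0,"az": 0},
    {"x": 1.1,"y": 0,"z": 0,"ax": 0,"ay": 0,"az": 0},
    {"x": 1.5,"y": 0,"z": 0,"ax": 0,"ay": 0,"az": 0},
    {"x": 1.75,"y": 0,"z": 0,"ax": 0,"ay": 0,"az": 0},
    {"x": 1.85,"y": 0,"z": 0,"ax": 0,"ay": 0,"az": 0},
  ],
)

```text
time: 5.0
tool_pos: [0.4792, 0.3394, 0.0298]
tool_rot: [0.703, -0.059, 0.706, 0.058]
contact_force: [-0.2, -0.0, -5.1]
gripper_width: 0.693
```

Request:
drive_tool(
  series=[
    {"x": 0.08,"y": 0,"z": 0,"ax": 0,"ay": 0,"az": 0},
    {"x": 0.12,"y": 0,"z": 0,"ax": 0,"ay": 0,"az": 0},
  ],
)

```text
time: 5.17
tool_pos: [0.4807, 0.3406, 0.0291]
tool_rot: [0.705, -0.059, 0.705, 0.059]
contact_force: [0.7, -0.6, -4.4]
gripper_width: 0.696
```

Still hanging freely, about 1–2 mm up. A little lower.

Request:
drive_tool(
  series=[
    {"x": 0.05,"y": 0,"z": 0,"ax": 0,"ay": 0,"az": 0},
    {"x": 0.1,"y": 0,"z": 0,"ax": 0,"ay": 0,"az": 0},
    {"x": 0.1,"y": 0,"z": 0,"ax": 0,"ay": 0,"az": 0},
  ],
)

```text
time: 5.42
tool_pos: [0.4813, 0.3411, 0.0287]
tool_rot: [0.705, -0.059, 0.704, 0.059]
contact_force: [-4.0, -4.4, 4.5]
gripper_width: 0.694
```

Request:
drive_tool(
  series=[
    {"x": 0,"y": 0,"z": 0,"ax": 0,"ay": 0,"az": 0},
    {"x": 0,"y": 0,"z": 0,"ax": 0,"ay": 0,"az": 0},
    {"x": 0,"y": 0,"z": 0,"ax": 0,"ay": 0,"az": 0},
    {"x": 0,"y": 0,"z": 0,"ax": 0,"ay": 0,"az": 0},
    {"x": 0,"y": 0,"z": 0,"ax": 0,"ay": 0,"az": 0},
  ],
  hand=1,
)

```text
time: 5.83
tool_pos: [0.4807, 0.3409, 0.0269]
tool_rot: [0.705, -0.059, 0.704, 0.059]
contact_force: [-0.0, 0.5, -0.1]
gripper_width: 1.002
```

Request:
drive_tool(
  series=[
    {"x": -0.6,"y": 0,"z": 0,"ax": 0,"ay": 0,"az": 0},
    {"x": -1.5,"y": 0,"z": 0,"ax": 0,"ay": 0,"az": 0},
    {"x": -2.5,"y": 0,"z": 0,"ax": 0,"ay": 0,"az": 0},
    {"x": -3.4,"y": 0,"z": 0,"ax": 0,"ay": 0,"az": 0},
    {"x": -3.6,"y": 0,"z": 0,"ax": 0,"ay": 0,"az": 0},
  ],
)

```text
time: 6.25
tool_pos: [0.4829, 0.3421, 0.1214]
tool_rot: [0.707, -0.058, 0.702, 0.06]
contact_force: [1.3, 0.8, 0.5]
gripper_width: 1.003
```

```bash
python3 go.py .5005 .0195 .115 0; python3 - <<'E'
from h import *
o=[cams.grab_frame(n)["img"] for n in("top","side")]
cv2.imwrite("pics/p4.png",np.hstack([cv2.resize(o[0][170:320,130:330],(400,300)),cv2.resize(o[1][120:300,180:420],(400,300))]))
E
```

```text
xyz units [  0.2127 -12.8412  -1.4507] rot units [ 1.912   0.0832 -0.0362] dist 0.32311477785102627
6.25 [0.4829 0.3421 0.1214] F [1.3406 0.8329 0.518 ] w 1.00258385292714 q [ 0.4906  0.0615  1.7932  0.      1.279  -1.2471]
```

View pics/p4.png

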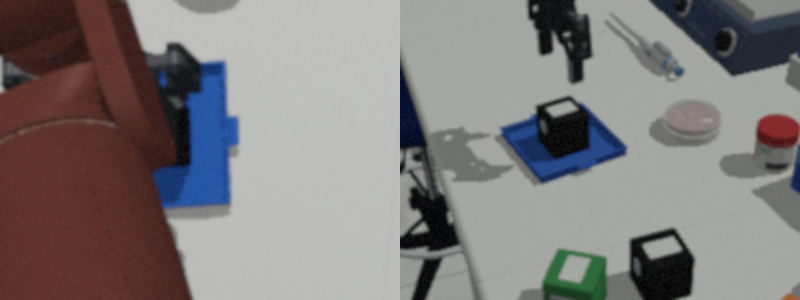

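The heavy box stands upright and centred in the tray (side crop (563,127)). On to the middle box.

Request:
drive_tool(
  series=[
    {"x": 0.1,"y": -8.2,"z": -0.95,"ax": 1.2,"ay": 0,"az": 0},
    {"x": 0.1,"y": -8.2,"z": -0.95,"ax": 1.2,"ay": 0,"az": 0},
    {"x": 0.1,"y": -8.2,"z": -0.95,"ax": 1.2,"ay": 0,"az": 0},
    {"x": 0.1,"y": -8.2,"z": -0.95,"ax": 1.2,"ay": 0,"az": 0},
    {"x": 0.1,"y": -8.2,"z": -0.95,"ax": 1.2,"ay": 0,"az": 0},
  ],
)

```text
time: 6.77
tool_pos: [0.4893, 0.1326, 0.1115]
tool_rot: [0.706, -0.022, 0.708, 0.022]
contact_force: [1.2, 0.5, 0.4]
gripper_width: 0.999
```

```bash
python3 go.py .5005 .0195 .115 0
```

```text
xyz units [-0.1373 -4.5443  0.1638] rot units [ 0.7173 -0.0406  0.0055] dist 0.11373399670598254
6.7667 [0.4893 0.1326 0.1115] F [1.1845 0.5091 0.3564] w 0.999050480810083 q [ 0.1179 -0.1238  1.9918 -0.0002  1.2772 -1.5154]
```

Request:
drive_tool(
  series=[
    {"x": -0.1,"y": -1.6,"z": 0.06,"ax": 0.3,"ay": 0,"az": 0},
    {"x": -0.1,"y": -3.1,"z": 0.12,"ax": 0.6,"ay": 0,"az": 0},
    {"x": -0.1,"y": -4.2,"z": 0.16,"ax": 0.7,"ay": 0,"az": 0},
    {"x": -0.1,"y": -4.55,"z": 0.16,"ax": 0.7,"ay": 0,"az": 0},
    {"x": -0.1,"y": -4.55,"z": 0.16,"ax": 0.7,"ay": 0,"az": 0},
  ],
)

```text
time: 7.18
tool_pos: [0.5011, 0.0197, 0.1146]
tool_rot: [0.706, 0.001, 0.708, -0.001]
contact_force: [-0.0, 0.8, 0.5]
gripper_width: 1.0
```

```bash
python3 go.py .5005 .0195 .022 0;  python3 - <<'E'
from h import *
o=[cams.grab_frame(n)["img"] for n in("top","side")]
cv2.imwrite("pics/p5.png",np.hstack([cv2.resize(o[0][170:320,280:480],(400,300)),cv2.resize(o[1][170:350,220:460],(400,300))]))
E
```

```text
xyz units [ 3.7056 -0.0096 -0.0112] rot units [-0.0279 -0.0353 -0.0035] dist 0.09264007991703513
7.1833 [0.5011 0.0197 0.1146] F [-0.0287  0.8273  0.5137] w 1.0002158677378765 q [-0.1092 -0.142   2.0025 -0.      1.2841 -1.6775]
```

View pics/p5.png

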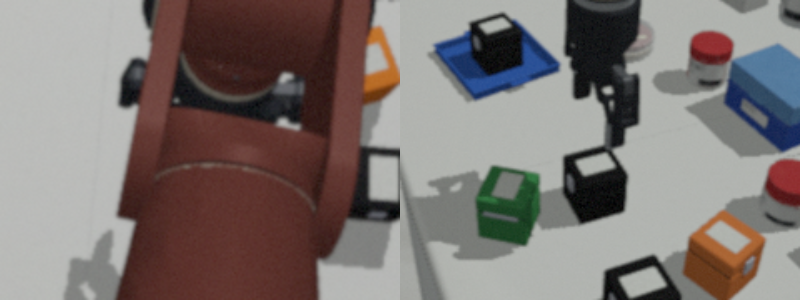

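The gripper is above the middle box (side crop (595,165)) and clear of the green one. Descending, gripping and lifting.

Request:
drive_tool(
  series=[
    {"x": 1.2,"y": 0,"z": 0,"ax": 0,"ay": 0,"az": 0},
    {"x": 2.4,"y": 0,"z": 0,"ax": 0,"ay": 0,"az": 0},
    {"x": 3.2,"y": 0,"z": 0,"ax": 0,"ay": 0,"az": 0},
    {"x": 3.65,"y": 0,"z": 0,"ax": 0,"ay": 0,"az": 0},
    {"x": 3.65,"y": 0,"z": 0,"ax": 0,"ay": 0,"az": 0},
  ],
)

```text
time: 7.7
tool_pos: [0.4992, 0.023, 0.0219]
tool_rot: [0.705, -0.001, 0.709, 0.001]
contact_force: [-0.1, 0.7, 0.2]
gripper_width: 0.999
```

Request:
drive_tool(
  series=[
    {"x": 0,"y": 0,"z": 0,"ax": 0,"ay": 0,"az": 0},
    {"x": 0,"y": 0,"z": 0,"ax": 0,"ay": 0,"az": 0},
    {"x": 0,"y": 0,"z": 0,"ax": 0,"ay": 0,"az": 0},
    {"x": 0,"y": 0,"z": 0,"ax": 0,"ay": 0,"az": 0},
    {"x": 0,"y": 0,"z": 0,"ax": 0,"ay": 0,"az": 0},
  ],
  hand=0,
)

```text
time: 8.12
tool_pos: [0.5038, 0.0213, 0.0273]
tool_rot: [0.708, -0.0, 0.706, 0.0]
contact_force: [0.9, 1.7, 4.8]
gripper_width: 0.695
```

Request:
drive_tool(
  series=[
    {"x": 0,"y": 0,"z": 0,"ax": 0,"ay": 0,"az": 0},
    {"x": -0.4,"y": 0,"z": 0,"ax": 0,"ay": 0,"az": 0},
    {"x": -0.9,"y": 0,"z": 0,"ax": 0,"ay": 0,"az": 0},
    {"x": -1.5,"y": 0,"z": 0,"ax": 0,"ay": 0,"az": 0},
    {"x": -2,"y": 0,"z": 0,"ax": 0,"ay": 0,"az": 0},
  ],
)

```text
time: 8.53
tool_pos: [0.5021, 0.0212, 0.0769]
tool_rot: [0.707, -0.0, 0.707, 0.0]
contact_force: [0.4, -0.4, -1.3]
gripper_width: 0.692
```

Request:
drive_tool(
  series=[
    {"x": 0,"y": 0,"z": 0,"ax": 0,"ay": 0,"az": 0},
    {"x": 0,"y": 0,"z": 0,"ax": 0,"ay": 0,"az": 0},
    {"x": 0,"y": 0,"z": 0,"ax": 0,"ay": 0,"az": 0},
    {"x": 0,"y": 0,"z": 0,"ax": 0,"ay": 0,"az": 0},
  ],
)

```text
time: 8.87
tool_pos: [0.5013, 0.0214, 0.0744]
tool_rot: [0.706, -0.0, 0.708, 0.0]
contact_force: [-0.1, -0.5, -1.4]
gripper_width: 0.692
```

```bash
python3 go.py .5005 .0195 .026 0;  python3 - <<'E'
from h import *
o=[cams.grab_frame(n)["img"] for n in("top","side")]
print(sensors.state()["contact_force"])
cv2.imwrite("pics/p6.png",np.hstack([cv2.resize(o[0][170:320,280:480],(400,300)),cv2.resize(o[1][170:350,220:460],(400,300))]))
E
```

```text
xyz units [ 1.9346 -0.0752 -0.0267] rot units [ 0.0112 -0.021  -0.0017] dist 0.04840564788243707
8.8667 [0.5013 0.0214 0.0744] F [-0.1107 -0.5201 -1.3844] w 0.6918595190455687 q [-0.1058 -0.0889  2.0279 -0.0001  1.2044 -1.6775]
[-0.5634  0.1346 -0.7624]
```

View pics/p6.png

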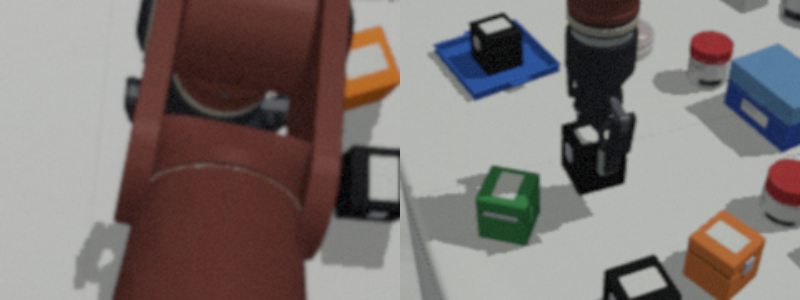

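The middle box is up and reads about -1 N, so it is light. Setting it back down.

Request:
drive_tool(
  series=[
    {"x": 0.5,"y": 0,"z": 0,"ax": 0,"ay": 0,"az": 0},
    {"x": 1.1,"y": 0,"z": 0,"ax": 0,"ay": 0,"az": 0},
    {"x": 1.5,"y": 0,"z": 0,"ax": 0,"ay": 0,"az": 0},
    {"x": 1.75,"y": 0,"z": 0,"ax": 0,"ay": 0,"az": 0},
    {"x": 1.85,"y": 0,"z": 0,"ax": 0,"ay": 0,"az": 0},
  ],
)

```text
time: 9.38
tool_pos: [0.5006, 0.0215, 0.0275]
tool_rot: [0.706, -0.0, 0.709, 0.0]
contact_force: [-3.6, 0.3, 6.5]
gripper_width: 0.69
```

Request:
drive_tool(
  series=[
    {"x": 0.05,"y": 0,"z": 0,"ax": 0,"ay": 0,"az": 0},
    {"x": 0.1,"y": 0,"z": 0,"ax": 0,"ay": 0,"az": 0},
    {"x": 0.1,"y": 0,"z": 0,"ax": 0,"ay": 0,"az": 0},
  ],
)

```text
time: 9.63
tool_pos: [0.5026, 0.0213, 0.0273]
tool_rot: [0.707, -0.0, 0.707, 0.0]
contact_force: [-2.2, -0.1, 3.8]
gripper_width: 0.691
```

Touched down with a positive force. Release and rise.

Request:
drive_tool(
  series=[
    {"x": 0,"y": 0,"z": 0,"ax": 0,"ay": 0,"az": 0},
    {"x": 0,"y": 0,"z": 0,"ax": 0,"ay": 0,"az": 0},
    {"x": 0,"y": 0,"z": 0,"ax": 0,"ay": 0,"az": 0},
    {"x": 0,"y": 0,"z": 0,"ax": 0,"ay": 0,"az": 0},
    {"x": 0,"y": 0,"z": 0,"ax": 0,"ay": 0,"az": 0},
  ],
  hand=1,
)

```text
time: 10.05
tool_pos: [0.5021, 0.0213, 0.0265]
tool_rot: [0.707, -0.0, 0.707, 0.0]
contact_force: [-0.1, -0.1, -0.5]
gripper_width: 1.002
```

Request:
drive_tool(
  series=[
    {"x": -0.6,"y": 0,"z": 0,"ax": 0,"ay": 0,"az": 0},
    {"x": -1.5,"y": 0,"z": 0,"ax": 0,"ay": 0,"az": 0},
    {"x": -2.5,"y": 0,"z": 0,"ax": 0,"ay": 0,"az": 0},
    {"x": -3.4,"y": 0,"z": 0,"ax": 0,"ay": 0,"az": 0},
    {"x": -3.6,"y": 0,"z": 0,"ax": 0,"ay": 0,"az": 0},
  ],
)

```text
time: 10.47
tool_pos: [0.5048, 0.0211, 0.1211]
tool_rot: [0.71, -0.001, 0.704, 0.0]
contact_force: [0.9, -0.5, 0.6]
gripper_width: 1.0
```

```bash
python3 go.py .4765 -.156 .115 1.5
```

```text
xyz units [ 0.2406 -7.0809 -1.1404] rot units [-0.2879  0.0864  0.0102] dist 0.1794054948978019
10.4667 [0.5048 0.0211 0.1211] F [ 0.8508 -0.5027  0.6452] w 1.000388705365123 q [-0.1057 -0.1476  1.996   0.      1.2856 -1.6776]
```

Request:
drive_tool(
  series=[
    {"x": 0.1,"y": -1.6,"z": -0.25,"ax": -0.1,"ay": 0,"az": 0},
    {"x": 0.1,"y": -3.2,"z": -0.5,"ax": -0.2,"ay": 0,"az": 0},
    {"x": 0.1,"y": -4.8,"z": -0.75,"ax": -0.3,"ay": 0,"az": 0},
    {"x": 0.1,"y": -6.2,"z": -1.0,"ax": -0.3,"ay": 0,"az": 0},
    {"x": 0.1,"y": -7.08,"z": -1.1,"ax": -0.3,"ay": 0,"az": 0},
  ],
)

```text
time: 10.88
tool_pos: [0.4735, -0.1583, 0.1132]
tool_rot: [0.707, -0.009, 0.707, 0.009]
contact_force: [0.5, 0.3, 0.3]
gripper_width: 1.002
```

Request:
drive_tool(
  series=[
    {"x": 0,"y": 0,"z": 0,"ax": 0,"ay": 0,"az": 0},
    {"x": 0,"y": 0,"z": 0,"ax": 0,"ay": 0,"az": 0},
  ],
)

```text
time: 11.05
tool_pos: [0.4742, -0.1563, 0.1132]
tool_rot: [0.707, -0.008, 0.707, 0.009]
contact_force: [0.1, 0.1, 0.1]
gripper_width: 1.002
```

```bash
python3 go.py .4765 -.156 .022 1.5;  python3 - <<'E'
from h import *
o=[cams.grab_frame(n)["img"] for n in("top","side")]
cv2.imwrite("pics/p7.png",np.hstack([cv2.resize(o[0][170:320,330:530],(400,300)),cv2.resize(o[1][220:400,240:480],(400,300))]))
E
```

```text
xyz units [3.6472 0.0073 0.0973] rot units [-0.0184 -0.0114 -0.0115] dist 0.09121347795847143
11.05 [ 0.4742 -0.1563  0.1132] F [0.1432 0.0509 0.078 ] w 1.0021397250824062 q [-0.4679 -0.1471  2.0097  0.0004  1.2803 -2.0634]
```

View pics/p7.png

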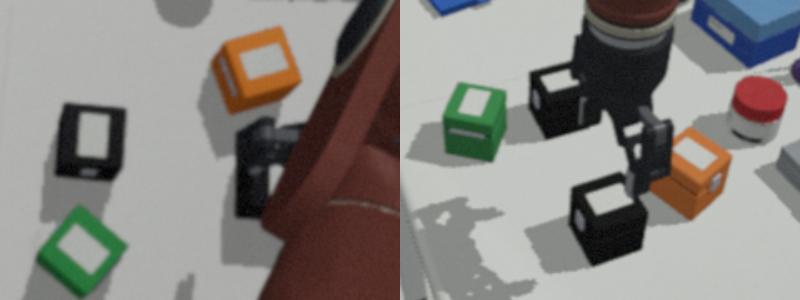

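The middle box stands back at its place. The gripper is above the right box (side crop (608,200)), clear of the orange one.

Request:
drive_tool(
  series=[
    {"x": 1.2,"y": 0,"z": 0.1,"ax": 0,"ay": 0,"az": 0},
    {"x": 2.4,"y": 0,"z": 0.1,"ax": 0,"ay": 0,"az": 0},
    {"x": 3.2,"y": 0,"z": 0.1,"ax": 0,"ay": 0,"az": 0},
    {"x": 3.6,"y": 0,"z": 0.1,"ax": 0,"ay": 0,"az": 0},
    {"x": 3.6,"y": 0,"z": 0.1,"ax": 0,"ay": 0,"az": 0},
  ],
)

```text
time: 11.57
tool_pos: [0.4752, -0.1534, 0.0211]
tool_rot: [0.705, -0.009, 0.709, 0.011]
contact_force: [-0.0, 0.1, 0.2]
gripper_width: 0.997
```

Request:
drive_tool(
  series=[
    {"x": 0,"y": 0,"z": 0,"ax": 0,"ay": 0,"az": 0},
    {"x": 0,"y": 0,"z": 0,"ax": 0,"ay": 0,"az": 0},
    {"x": 0,"y": 0,"z": 0,"ax": 0,"ay": 0,"az": 0},
    {"x": 0,"y": 0,"z": 0,"ax": 0,"ay": 0,"az": 0},
    {"x": 0,"y": 0,"z": 0,"ax": 0,"ay": 0,"az": 0},
  ],
  hand=0,
)

```text
time: 11.98
tool_pos: [0.4789, -0.1563, 0.0262]
tool_rot: [0.708, -0.01, 0.706, 0.009]
contact_force: [0.9, 1.0, 5.7]
gripper_width: 0.694
```

Request:
drive_tool(
  series=[
    {"x": 0,"y": 0,"z": 0,"ax": 0,"ay": 0,"az": 0},
    {"x": -0.4,"y": 0,"z": 0,"ax": 0,"ay": 0,"az": 0},
    {"x": -0.9,"y": 0,"z": 0,"ax": 0,"ay": 0,"az": 0},
    {"x": -1.5,"y": 0,"z": 0,"ax": 0,"ay": 0,"az": 0},
    {"x": -2,"y": 0,"z": 0,"ax": 0,"ay": 0,"az": 0},
  ],
)

```text
time: 12.4
tool_pos: [0.477, -0.1556, 0.0751]
tool_rot: [0.707, -0.01, 0.707, 0.01]
contact_force: [0.7, -0.9, -1.8]
gripper_width: 0.693
```

Request:
drive_tool(
  series=[
    {"x": 0,"y": 0,"z": 0,"ax": 0,"ay": 0,"az": 0},
    {"x": 0,"y": 0,"z": 0,"ax": 0,"ay": 0,"az": 0},
    {"x": 0,"y": 0,"z": 0,"ax": 0,"ay": 0,"az": 0},
    {"x": 0,"y": 0,"z": 0,"ax": 0,"ay": 0,"az": 0},
  ],
)

```text
time: 12.73
tool_pos: [0.4764, -0.1553, 0.073]
tool_rot: [0.706, -0.009, 0.708, 0.01]
contact_force: [0.7, -0.4, -1.6]
gripper_width: 0.693
```

```bash
python3 - <<'E'
from h import *
print(sensors.state()["contact_force"])
o=[cams.grab_frame(n)["img"] for n in("top","side")]
print(sensors.state()["contact_force"])
cv2.imwrite("pics/p8.png",np.hstack([cv2.resize(o[0][170:320,330:530],(400,300)),cv2.resize(o[1][220:400,240:480],(400,300))]))
E
```

```text
[ 0.7404 -0.3566 -1.5828]
[-0.127  -0.4208 -1.0049]
```

View pics/p8.png

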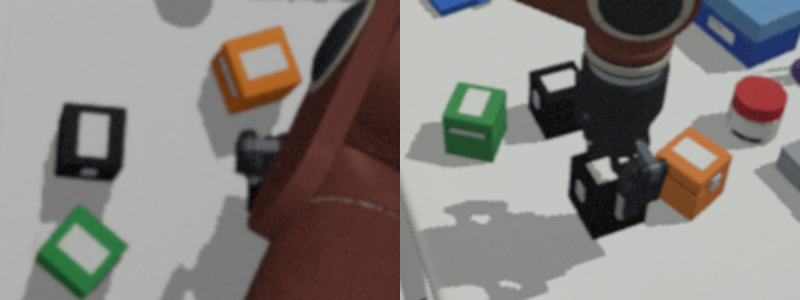

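The right box is lifted and light (-1.0 to -1.6 N against -4.9 N for the left one). Setting it down.

Request:
drive_tool(
  series=[
    {"x": 0.5,"y": 0,"z": 0,"ax": 0,"ay": 0,"az": 0},
    {"x": 1.1,"y": 0,"z": 0,"ax": 0,"ay": 0,"az": 0},
    {"x": 1.5,"y": 0,"z": 0,"ax": 0,"ay": 0,"az": 0},
    {"x": 1.7,"y": 0,"z": 0,"ax": 0,"ay": 0,"az": 0},
    {"x": 1.8,"y": 0,"z": 0,"ax": 0,"ay": 0,"az": 0},
  ],
)

```text
time: 13.25
tool_pos: [0.4761, -0.1551, 0.0271]
tool_rot: [0.706, -0.009, 0.708, 0.01]
contact_force: [-0.9, -0.4, -1.3]
gripper_width: 0.696
```

Request:
drive_tool(
  series=[
    {"x": 0.05,"y": 0,"z": 0,"ax": 0,"ay": 0,"az": 0},
    {"x": 0.1,"y": 0,"z": 0,"ax": 0,"ay": 0,"az": 0},
    {"x": 0.1,"y": 0,"z": 0,"ax": 0,"ay": 0,"az": 0},
  ],
)

```text
time: 13.5
tool_pos: [0.4776, -0.1558, 0.0269]
tool_rot: [0.707, -0.01, 0.707, 0.01]
contact_force: [0.6, -0.9, -0.5]
gripper_width: 0.693
```

Request:
drive_tool(
  series=[
    {"x": 0.05,"y": 0,"z": 0,"ax": 0,"ay": 0,"az": 0},
    {"x": 0.1,"y": 0,"z": 0,"ax": 0,"ay": 0,"az": 0},
    {"x": 0.1,"y": 0,"z": 0,"ax": 0,"ay": 0,"az": 0},
  ],
)

```text
time: 13.75
tool_pos: [0.4781, -0.156, 0.0262]
tool_rot: [0.707, -0.01, 0.707, 0.009]
contact_force: [-4.6, 2.1, 9.0]
gripper_width: 0.698
```

Contact. Release, rise and back away so that the cameras see everything.

Request:
drive_tool(
  series=[
    {"x": 0,"y": 0,"z": 0,"ax": 0,"ay": 0,"az": 0},
    {"x": 0,"y": 0,"z": 0,"ax": 0,"ay": 0,"az": 0},
    {"x": 0,"y": 0,"z": 0,"ax": 0,"ay": 0,"az": 0},
    {"x": 0,"y": 0,"z": 0,"ax": 0,"ay": 0,"az": 0},
    {"x": 0,"y": 0,"z": 0,"ax": 0,"ay": 0,"az": 0},
  ],
  hand=1,
)

```text
time: 14.17
tool_pos: [0.4772, -0.1556, 0.024]
tool_rot: [0.707, -0.01, 0.707, 0.01]
contact_force: [-0.1, 0.8, -0.2]
gripper_width: 0.999
```

Request:
drive_tool(
  series=[
    {"x": -0.6,"y": 0,"z": 0,"ax": 0,"ay": 0,"az": 0},
    {"x": -1.5,"y": 0,"z": 0,"ax": 0,"ay": 0,"az": 0},
    {"x": -2.7,"y": 0,"z": 0,"ax": 0,"ay": 0,"az": 0},
    {"x": -4.2,"y": 0,"z": 0,"ax": 0,"ay": 0,"az": 0},
    {"x": -5,"y": 0,"z": 0,"ax": 0,"ay": 0,"az": 0},
  ],
)

```text
time: 14.58
tool_pos: [0.4786, -0.1563, 0.1531]
tool_rot: [0.709, -0.01, 0.706, 0.009]
contact_force: [0.5, -0.7, 1.2]
gripper_width: 1.002
```

Request:
drive_tool(
  series=[
    {"x": -0.5,"y": -1.5,"z": 0,"ax": 0,"ay": 0,"az": 0},
    {"x": -1,"y": -3,"z": 0,"ax": 0,"ay": 0,"az": 0},
    {"x": -1,"y": -4.5,"z": 0,"ax": 0,"ay": 0,"az": 0},
    {"x": -1,"y": -5.8,"z": 0,"ax": 0,"ay": 0,"az": 0},
    {"x": -1,"y": -6.5,"z": 0,"ax": 0,"ay": 0,"az": 0},
  ],
)

```text
time: 15.0
tool_pos: [0.4815, -0.3214, 0.1745]
tool_rot: [0.707, -0.009, 0.707, 0.008]
contact_force: [0.8, 1.0, -0.2]
gripper_width: 0.998
```

Request:
drive_tool(
  series=[
    {"x": 0,"y": 0,"z": 0,"ax": 0,"ay": 0,"az": 0},
    {"x": 0,"y": 0,"z": 0,"ax": 0,"ay": 0,"az": 0},
    {"x": 0,"y": 0,"z": 0,"ax": 0,"ay": 0,"az": 0},
  ],
)

```text
time: 15.25
tool_pos: [0.4815, -0.3169, 0.1734]
tool_rot: [0.707, -0.009, 0.707, 0.01]
contact_force: [0.1, 0.6, -0.4]
gripper_width: 0.999
```

```bash
python3 - <<'E'
from h import *
s=sensors.state();print(s["time"],s["tool_pos"],s["contact_force"])
f={n:cams.grab_frame(n) for n in("top","side")}
for n in f: cv2.imwrite(f"pics/end_{n}.png",f[n]["img"])
cv2.imwrite("pics/p9.png",np.hstack([cv2.resize(f["top"]["img"],(400,300)),cv2.resize(f["side"]["img"],(400,300))]))
E
```

```text
15.25 [ 0.4815 -0.3169  0.1734] [ 0.0767  0.6394 -0.4337]
```

View pics/end_top.png

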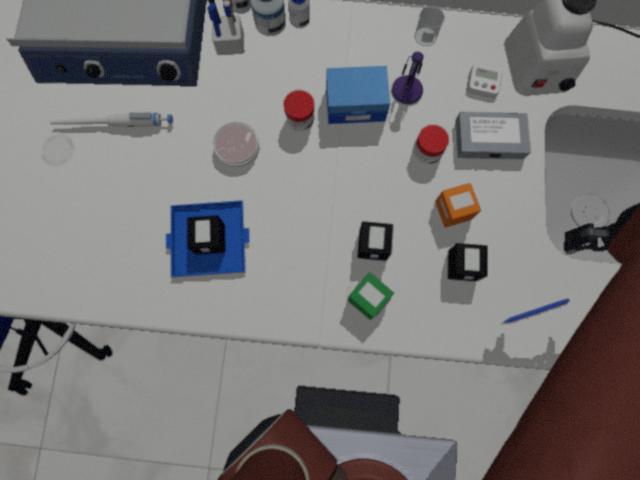

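View pics/end_side.png

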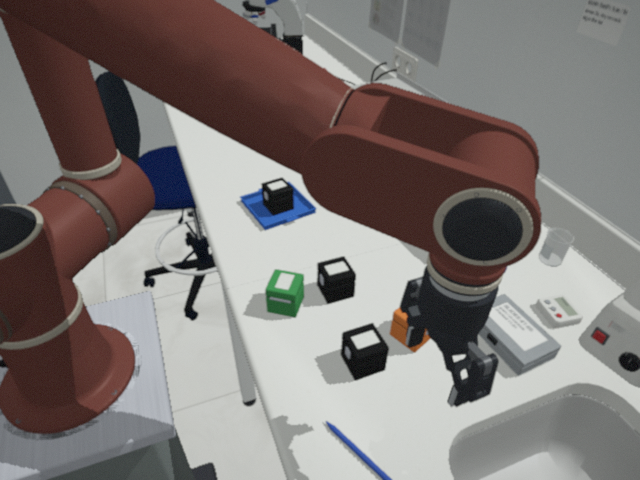

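All three boxes are upright: heavy in the tray (top (206,235), side (278,196)), middle (376,241) and right (467,262) at their starting pixels. One numeric check remains before handing in.

```bash
python3 - <<'E'
from h import *
F={n:cams.grab_frame(n) for n in("side","top")}
S={"heavy":((276,187),(203,232),(.480,.343)),"mid":((337,269),(377,236),(.5001,.0193)),"right":((366,337),(472,259),(.4758,-.1556))}
for k,(a,b,ref) in S.items():
    c=[]
    for n,u in(("side",a),("top",b)):
        w=(F[n]["img"].min(2)>120).astype(np.uint8);_,l,st,cc=cv2.connectedComponentsWithStats(w,connectivity=4);i=l[u[1],u[0]];c.append(cc[i]);print(n,cc[i],st[i,4],end=" ")
    X,e=tri([F["side"],F["top"]],c);print(k,X,e,"off mm",1000*np.hypot(*(X[:2]-ref)))
from plant import workorder
E
```

```text
side [276.6949 184.8559] 118 top [202.2086 230.9784] 278 heavy [0.4801 0.3407 0.0676] [np.float64(0.1902139345894985), np.float64(0.25011453468500505)] off mm 2.3483728619883717
side [336.1507 267.6712] 219 top [376.2226 237.2049] 283 mid [0.4996 0.0211 0.0649] [np.float64(0.337669739876937), np.float64(0.35637121826066576)] off mm 1.8160456110891865
side [364.8333 339.1287] 342 top [471.5411 259.0719] 292 right [ 0.4754 -0.1559  0.0648] [np.float64(0.41735707017608303), np.float64(0.37777543940386005)] off mm 0.4812588372068411
```

```bash
python3 -c "
from plant import workorder;print(workorder.job_done())"
```

```text
the job is handed in; nothing more can be done
None
```

I lifted all three boxes in order, left to right, about 5 cm each. The left one was the heavy one: about 4.4–4.9 N on the wrist, against 0.8–1.4 N for the middle box and 1.0–1.6 N for the right. It went straight from its lift into the blue tray, before the other two were weighed. The two light ones went back down where they had stood.

I handed the job in at about 15.5 s of the allowed 54 s; no verdict came back. My last checks, from both cameras before handing in:

| Box | Lid patch height | Distance from target |
|---|---|---|
| Heavy (in tray) | 67.6 mm (3 mm floor + 64 mm box) | 2.3 mm from tray centre |
| Middle (light) | about 65 mm | 1.8 mm from its start |
| Right (light) | about 65 mm | 0.5 mm from its start |

- **Upright:** all three boxes look upright in the pictures. I did not compute a tilt angle.
- **Robot:** the gripper was open and clear of everything, with a force reading near zero.
- **Look-alikes:** I did not touch the green and orange boxes.
- **Disagreements:** my first silhouette fit gave the middle and right boxes wrong angles, so I used the angles of the white lid patches instead. The tray rim measured about 12 mm high instead of 16 mm, which did not affect the placing.

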